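# Hardness check on a cylinder head

### The job

Lift the steel straightedge off the cylinder head and lay it flat on the bare bench without dropping it. Then take the hardness tester out of its stand and hold it square to the head's sloping gasket face with its sprung tip inside the pen ring, pushing lightly at about 5 N, never hard, so that the tip gives. Finish while still holding the tester there, and do not disturb the other things on the bench.

Things in the scene. Friction and masses are not known exactly. Their poses are not given: they have to be found in the camera images.
- head: fixed aluminium cylinder head on a low stand, sloping gasket face up: 150 (x) x 280 (y) mm, 100 mm thick. Frame leans with it: origin at the middle of its underside, 45 mm over the bench; z square to the face, which is its plane z = 100 mm and slopes 0.21 rad down to its -x edge, nearest the robot. In the face: 3 chambers 68 mm wide, 10 mm deep at x = 12, y = -70, 10, 90 mm
- mark: the pen ring: a thin black ring 22 mm outside, 17 mm inside, with a dot at its centre, drawn on the strip of gasket face along the low (-x) edge; half hidden at first by the straightedge. Origin at its centre on the face, z axis square to the face (outwards), y along the head
- straightedge: plain steel straightedge bar 30 x 300 x 10 mm, about 0.7 kg, lying flat along the head on the gasket face, over part of the pen ring. Origin at the centre of its underside; y along the bar, x across it, z up through its thickness
- stand: black plastic bench stand of the tester, fixed: block 80 x 70 x 50 mm on a 110 x 100 mm foot 6 mm thick, with a round hole 22 mm wide and 45 mm deep in the middle of its top. Origin at the centre of its underside; the hole's axis is z. The bench between stand and head (x 0.45 to 0.75 m, y -0.23 to -0.14 m) is bare
- tester: cordless hardness tester, 0.2 kg, upright in the stand: grey body 26 (x) x 34 (y) mm, z = 35 to 135 mm, key on top to 139 mm; steel barrel 18 mm in diameter below it (z = 0 to 35 mm) hangs loosely in the hole, the body's shoulder resting on the stand; lifts straight out. Origin at the middle of the barrel's lower end, z along it to the top. Display on -x: grip it across y, near the top
- tip (a joint): how far the tester's sprung steel tip is pushed in, m: 0 out, 0.006 fully in. It takes 1.8 N to start moving, 0.9 N more per mm, 7.2 N when fully in
- tip_end (a point): the end of the sprung tip (6 mm in diameter): on the tester's axis, 6 mm beyond the barrel's lower end (z = -6 mm of the tester) when out
- valve1: engine valve 34 mm across, 105 mm tall, standing on its head; bystander
- valve2: another such valve; bystander
- bolt_dish: round steel dish 144 mm across, 22 mm high, with head bolts in it; bystander
- screwdriver: screwdriver lying on the bench; bystander
- spray_can: spray can 65 mm in diameter, 190 mm tall; bystander
- mug: white mug 80 mm in diameter, 95 mm tall; bystander
- spring1: valve spring 29 mm in diameter, 46 mm tall, standing; bystander
- spring2: another such spring; bystander
There are look-alikes about, which are no part of the job. What is shaped like the tester but red is not meant. What is shaped like the stand but orange is not meant.

How it is judged:
On the way, in this order (a step that is already met when the one before it is completed fails the run):
1. the straightedge is lifted clear of the head in the gripper (contact force between the fingers and straightedge above 0.5 N and contact force between straightedge and head below 0.05 N and distance of straightedge from where it was at the start of the episode above 0.03 m), for 0.1 s.
2. the straightedge lies flat on the bench, let go and still (height (world z) of straightedge below 0.006 m and angle between straightedge's own z axis and vertical below 0.05 rad and contact force between the arm and straightedge below 0.05 N and contact force between straightedge and head below 0.05 N and linear speed of straightedge below 0.02 m/s), for 0.2 s.
3. the tester is lifted out of its stand in the gripper (contact force between the fingers and tester above 0.5 N and contact force between tester and stand below 0.05 N and distance of tester from where it was at the start of the episode above 0.05 m), for 0.1 s.
At the end, for the whole second after the job is handed in: The gripper holds the tester still: tip end within 8 mm of the ring's centre, axis within 0.09 rad of square to the face, tip pushed in over 1 mm, 2 to 15 N on the head. The straightedge lies flat on the bench, let go, clear of the head (distance between tip_end and mark below 0.008 m and angle between the z axis of tester and the z axis of mark, either way round below 0.09 rad and value of joint tip above 0.001 m and contact force between tester and head between 2 and 15 N and linear speed of tester below 0.01 m/s and contact force between the fingers and tester above 1 N and height (world z) of straightedge below 0.006 m and angle between straightedge's own z axis and vertical below 0.05 rad and contact force between the arm and straightedge below 0.05 N and contact force between straightedge and head below 0.05 N); the arm keeps its last pose, push and grip.
It fails at once if the straightedge is dropped (falls freely faster than 0.7 m/s, about 25 mm) (linear speed of straightedge above 0.7 m/s and contact force between the fingers and straightedge below 0.05 N).
It fails at once if the tester is dropped (linear speed of tester above 0.7 m/s and contact force between the fingers and tester below 0.05 N).
It fails at once if the tester is pushed hard (over 30 N) on the head (contact force between tester and head above 30 N).
It fails at once if a bystander is moved by more than 30 mm (distance of any of valve1, valve2, bolt_dish, screwdriver, spray_can, mug, spring1, spring2 from where it was at the start of the episode above 0.03 m).
It also fails if it takes over 72 s, if anything falls off the work surface, if the arm or the gripper's body presses on something with over 40 N, if the wrist force passes 120 N, or if a joint passes its speed limit or range.

### The arm

A 6-joint arm with a two-finger parallel gripper is mounted at the origin on the work surface. World frame = base frame: x ahead of the robot, y to its left, z up, the work surface at z = 0. Lengths are in m, angles in rad, forces in N, time in s.
With the tool pointing down it reaches from about 0.3 to 0.875 m from the base axis. Payload 6.4 kg.
Tool frame: the origin (TCP) lies on the centre line of the jaws, within the pads' length; the fingertips stand 22 mm ahead of it and the grasp point (between the pads) lies 3 mm ahead of it; z points along the fingers, y is the line along which they close (so a half turn about z gives the same grasp; the last joint's range is limited). The gripper opens to 85 mm and grips with 20 to 120 N. Pads are 22 mm wide; open, the fingers measure 114 mm over their backs; the gripper's body (76 mm by 85 mm) begins 54 mm behind the grasp point. The pads swing forward as they close: fully open they stand 13 mm farther back than shut.
Start: joints at [1.008, 0.181, 1.607, -0, 1.354, -0.206], TCP at [0.201, 0.539, 0.253] pointing down, gripper open.
Joint ranges: [-2.99, 2.99], [-0.89, 2.07], [0.3, 2.58], [-1.14, 4.28], [0, 2.63], [-3.12, 3.12]. Speed limits (rad/s): [2.57, 2.57, 3.01, 3.14, 3.14, 3.14].

### API

Orientations are given as a unit quaternion [w, x, y, z].
In Python, from bench import ctrl gives the robot as it stands. The module is installed in compiled form; this text tells all that it offers.
- The arm moves only by the tool servo_tool, never from a script. Its argument "commands" is a list of rows, each a list of 3 entries, a list of its own where there are three numbers: the shift along the tool's x, y, z in mm, then the turn about the tool's z in rad, then the finger opening in mm, from 0 to 85.4. In form: [[[dx, dy, dz], turn, jaw], ...]. A call has 1 to 20 rows; each row shifts and turns the commanded pose from where the row before left it, along the tool's axes as they then stand; what a row does not reach is not made up. A row lasts 1/8 s, in which the tool goes at most 62.5 mm and 10.7 degrees, less where a joint would pass 70% of its speed; a pose out of reach is approached as far as the arm can. A call with a gripper value outside its range is refused whole. The fingers move at their own pace and stop on an object; the grip force is fixed at half the most. Time passes only in rows, so rows that do not move let the fingers close. It gives the time, the measured TCP pose, the force, the opening and the grip force at its end, in the units of the state.
- ctrl.get_obs(): the state, without advancing time (a new reading comes with each control period).
- ctrl.camera(name): name is "scene" or "top" or "wrist"; returns a dict with "color" (480x640x3 uint8, red, green, blue), "z_map" (480x640 float32, m along the optical axis (not along the pixel's ray), 0 where there is no reading), "fx", "fy", "cx", "cy" (pixels), "R" (3x3) and "t" (3): a world point X has camera coordinates R X + t. Camera axes: x right, y down, z forward; pixel columns grow to the right and rows downward; lengths in m; the calibration is good to about 2 mm. A picture is of the moment at which its call begins.
- ctrl.hand_in(): hands the job in; it is judged then, once.
The state is a dict: "time_s": time; "q": joint angles; "dq": joint speeds; "joint_efforts": joint torques, N m; "eef_pos": TCP position; "eef_rot": TCP orientation; "wrist_force": force on the tool from outside, world axes, zero at the start; "torque": the same for the moment, N m; "opening": opening from 0.0 (shut) to 1.0 (fully open); "grasp_force": force on a finger pad.
Only numpy, scipy, OpenCV 4.12 (cv2) and the standard library are available. Lean on these libraries where they do the work, as an engineer would, in place of code of your own. Each camera call takes 0.05 s, during which the arm holds its last target. There are 200 camera calls.

## Working session

There is one attempt and no reset: what is moved stays moved. The work goes in short steps, Python scripts to look and compute and a tool call to move; the robot and the scene stay as the last step left them, time stands still between calls to the robot, and variables do not carry over. Pictures are saved under pics/ and viewed, at most 10 in all, crops included, and the job is handed in when it is done.

Besides the shell and the picture viewer there is one more tool, called after "Request:" as name(argument=value, ...) on one line, values as JSON. servo_tool: Moves the arm, as the interface text tells. Its arguments: {"type":"object","properties":{"commands":{"type":"array"}},"required":["commands"]}

```bash
mkdir -p pics; cat > h.py <<'E'
import numpy as np, cv2
from bench import ctrl
def save(n,c): cv2.imwrite(f'pics/{n}.png',cv2.cvtColor(c,cv2.COLOR_RGB2BGR))
def cloud(im):
    v,u=np.mgrid[:480,:640]; z=im['z_map']
    P=np.stack([(u-im['cx'])/im['fx']*z,(v-im['cy'])/im['fy']*z,z],-1)
    return (P-im['t'])@np.array(im['R'])
def ray(im,u,v):
    R=np.array(im['R']); d=R.T@np.array([(u-im['cx'])/im['fx'],(v-im['cy'])/im['fy'],1.]); return -R.T@np.array(im['t']),d
def onz(im,u,v,h):
    o,d=ray(im,u,v); return o+d*(h-o[2])/d[2]
def load(n): return dict(np.load(n+'.npz'))
E
python3 - <<'E'
from h import *
for n in('scene','top'):
    im=ctrl.camera(n); np.savez(n,**{k:im[k] for k in('color','z_map','fx','fy','cx','cy','R','t')}); save(n,im['color']); print(n,im['fx'],-np.array(im['R']).T@im['t'],np.array(im['R']).round(3).tolist())
o=ctrl.get_obs(); print(o)
E
```

```text
scene 543.6501322122915 [0.96776845 0.73512147 0.73486034] [[-0.883, 0.469, -0.011], [0.253, 0.456, -0.854], [-0.395, -0.757, -0.521]]
top 453.1556147465083 [ 0.32722985 -0.14019174  1.10974149] [[-0.001, -1.0, 0.008], [-0.985, -0.0, -0.173], [0.173, -0.008, -0.985]]
{'time_s': 0.1, 'q': array([ 1.00768403e+00,  1.81488226e-01,  1.60788554e+00, -3.06877796e-05,
        1.35379164e+00, -2.06325412e-01]), 'dq': array([-0.0001756 , -0.00259167, -0.00011213,  0.00157737, -0.00138615,
       -0.00046379]), 'joint_efforts': array([-2.08159572e-04, -4.45872045e+01, -3.52236843e+01, -3.71915603e-04,
        4.09369051e-03, -2.91267793e-05]), 'eef_pos': array([0.2005868 , 0.53839604, 0.25247299]), 'eef_rot': array([-2.81239599e-04,  1.77445421e-01,  9.84130329e-01, -7.34517958e-04]), 'wrist_force': array([0.32071804, 0.12053578, 0.41063319]), 'torque': array([-0.1020833 ,  0.05621789, -0.02664128]), 'grasp_force': 0.0, 'opening': 1.0016123304190019}
```

View pics/top.png

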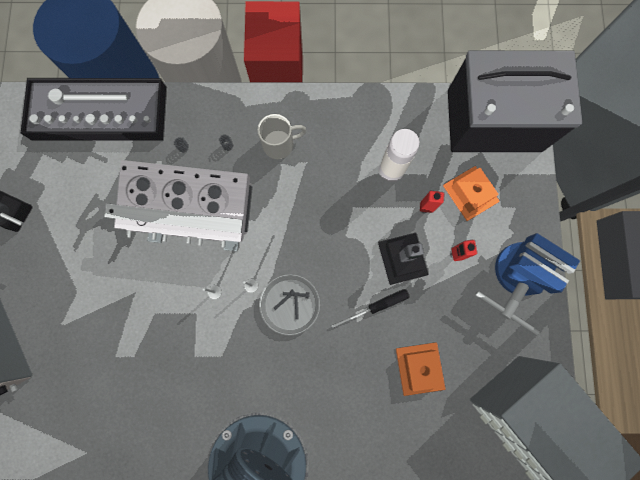

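View pics/scene.png

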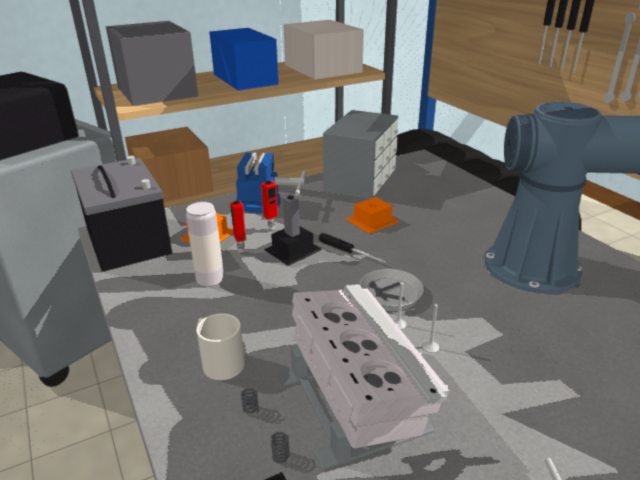

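Top view: the straightedge is the white bar from (107,212) to (242,235) on the head's low edge. Pen ring half shows at about (141,221).

Candidates for the tester: grey one at (412,250) and red ones at (432,200) and (465,250). For the stand: black at (404,258), orange at (473,192) and (420,370). I choose the grey tester in the black stand.

```bash
python3 - <<'E'
from h import *
T=load('top');S=load('scene')
A=cloud(T);B=cloud(S)
def fit(P):
    P=P.reshape(-1,3)
    for _ in range(6):
        c=np.median(P,0) if _==0 else P.mean(0); n=np.linalg.svd(P-c,full_matrices=False)[2][2]; n*=np.sign(n[2]); d=(P-c)@n
        P=P[abs(d)<max(2*np.median(abs(d)),.0015)]
    return c,n,d.std(),len(P)
# face pixels in top: light strip; use height window
m=np.zeros((480,640),np.uint8); cv2.fillPoly(m,[np.array([[122,166],[245,177],[242,210],[120,196]])],1)
P=A[(m>0)&(T['z_map']>0)]
c,n,s,k=fit(P); print('face',c,n,s,k,'slope',np.arccos(n[2]))
m2=np.zeros((480,640),np.uint8); cv2.fillPoly(m2,[np.array([[300,296],[338,290],[432,392],[415,405]])],1)
print('face scene',fit(B[(m2>0)&(S['z_map']>0)]))
for nm,C,im in(('top',A,T),('scene',B,S)):
    hgt=(C-c)@n
    R=(abs(C[...,0]-c[0])<.2)&(abs(C[...,1]-c[1])<.25)&(abs(hgt-.010)<.004)&(im['z_map']>0)
    v,u=np.where(R); print(nm,R.sum(),u.min(),u.max(),v.min(),v.max(), fit(C[R]))
    col=im['color'].astype(int); W=(col.min(-1)>225)&(abs(C[...,0]-c[0])<.2)&(abs(C[...,1]-c[1])<.25)
    nn,l,st,ce=cv2.connectedComponentsWithStats(W.astype(np.uint8)); i=1+st[1:,4].argmax(); print(st[i])
    vv,uu=np.where(l==i)
    q=[]
    for a,b in zip(uu,vv):
        o,d=ray(im,a,b); q.append(o+d*((c+.01*n-o)@n)/(d@n))
    q=np.array(q); e=np.linalg.svd(np.c_[n],full_matrices=True)[0]
    yh=np.array([0,1,0])-n[1]*n; yh/=np.linalg.norm(yh); xh=np.cross(yh,n)
    r=cv2.minAreaRect(np.c_[(q-c)@xh,(q-c)@yh].astype(np.float32)*1000); print('rect',r,'centre',c+.01*n+xh*r[0][0]/1e3+yh*r[0][1]/1e3, 'box',[(c+.01*n+xh*a/1e3+yh*b/1e3).round(4).tolist() for a,b in cv2.boxPoints(r)])
# stand / tester
for nm,C,im in(('top',A,T),('scene',B,S)):
    R=(abs(C[...,0]-.47)<.15)&(abs(C[...,1]+.37)<.1)&(im['z_map']>0)&(C[...,2]>.03)
    col=im['color'].astype(int); ok=R&(col.max(-1)-col.min(-1)<40)
    Q=C[ok]
    for lo,hi in((.045,.06),(.06,.1),(.1,.14),(.14,.18),(.18,.25)):
        w=Q[(Q[:,2]>lo)&(Q[:,2]<hi)]; print(nm,lo,len(w), w.mean(0).round(4) if len(w) else '',w.min(0).round(3) if len(w) else'',w.max(0).round(3) if len(w) else '')
t=T['color'][130:310,80:280]; save('c1',cv2.resize(t,(800,600),interpolation=cv2.INTER_NEAREST))
a=cv2.resize(T['color'][130:290,70:270],(500,400),interpolation=cv2.INTER_CUBIC);b=cv2.resize(T['color'][220:300,370:440],(300,400),interpolation=cv2.INTER_CUBIC); save('c1',np.hstack([a,b]))
E
```

```text
face [0.61801868 0.16077485 0.14487765] [-0.38944909  0.04624808  0.91988615] 0.0015603444727947664 2034 slope 0.4030062468472025
face scene (array([0.58829844, 0.15593202, 0.13889189]), array([-0.21263797,  0.02442579,  0.97682571]), np.float64(0.0044581292251780185), 3558)
top 1169 117 244 172 244 (array([0.58076419, 0.1484664 , 0.14108857]), array([-0.30304978,  0.03534854,  0.95231891]), np.float64(0.0014844297239486569), 838)
[115 224 126  17 603]
rect ((-103.1185302734375, 14.254318237304688), (282.1800537109375, 19.597272872924805), 86.4168472290039) centre [0.51942229 0.1754764  0.113267  ] box [[0.4998, 0.0354, 0.112], [0.5178, 0.0342, 0.1197], [0.5391, 0.3155, 0.1145], [0.5211, 0.3168, 0.1069]]
scene 1363 317 447 290 400 (array([0.58319987, 0.1710526 , 0.14139841]), array([-0.24275003,  0.02702496,  0.96971237]), np.float64(0.0006649697437536502), 915)
[364 289  83 101 293]
rect ((-121.99744415283203, -10.127822875976562), (283.7332763671875, 13.236916542053223), 83.93694305419922) centre [0.50159761 0.15112035 0.10694515] box [[0.4792, 0.0109, 0.1045], [0.4913, 0.0095, 0.1097], [0.524, 0.2913, 0.1094], [0.5119, 0.2927, 0.1042]]
top 0.045 704 [ 0.4722 -0.3441  0.0491] [ 0.429 -0.457  0.045] [ 0.606 -0.305  0.059]
top 0.06 75 [ 0.4735 -0.3634  0.0805] [ 0.461 -0.459  0.06 ] [ 0.609 -0.33   0.099]
top 0.1 121 [ 0.4782 -0.3866  0.1194] [ 0.46  -0.463  0.101] [ 0.609 -0.329  0.14 ]
top 0.14 245 [ 0.4906 -0.3635  0.1479] [ 0.461 -0.47   0.14 ] [ 0.602 -0.33   0.157]
top 0.18 0   
scene 0.045 398 [ 0.4825 -0.337   0.0497] [ 0.429 -0.384  0.045] [ 0.586 -0.303  0.06 ]
scene 0.06 227 [ 0.4833 -0.3433  0.0803] [ 0.461 -0.461  0.06 ] [ 0.611 -0.324  0.1  ]
scene 0.1 296 [ 0.486  -0.3654  0.1195] [ 0.462 -0.462  0.1  ] [ 0.611 -0.326  0.14 ]
scene 0.14 125 [ 0.4921 -0.3509  0.1473] [ 0.461 -0.467  0.14 ] [ 0.601 -0.323  0.157]
scene 0.18 0
```

View pics/c1.png

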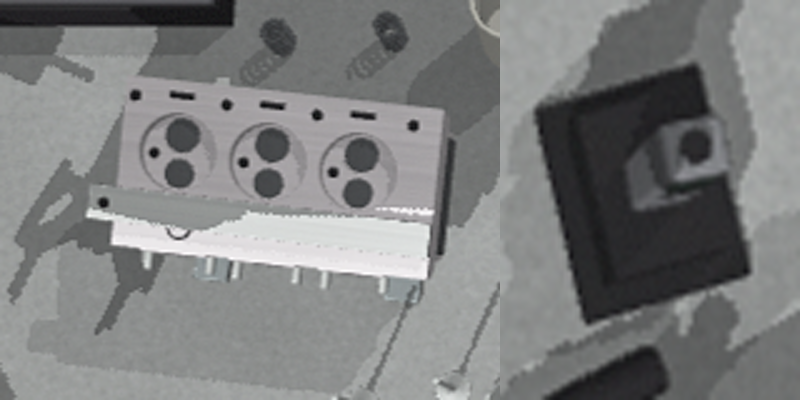

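The close crop shows that the bar's top is the grey band with a hole at its left end (crop 104,202). The ring's lower half peeks out at crop (178,230), and the grey tester stands in the black stand. Next I go above the head for a wrist view.

Request:
servo_tool(commands=[[[0, 0, -50], 0, 85], [[0, 0, -50], 0, 85], [[0, 0, -50], 0, 85], [[-46.8, -22.5, 0], 0, 85], [[-46.8, -22.5, 0], 0, 85], [[-46.8, -22.5, 0], 0, 85], [[-46.8, -22.5, 0], 0, 85], [[-46.8, -22.5, 0], 0, 85], [[-46.8, -22.5, 0], 0, 85], [[-46.8, -22.5, 0], 0, 85], [[-46.8, -22.5, 0], 0, 85], [[-46.8, -22.5, 0], 0, 85], [[-46.8, -22.5, 0], 0, 85]])

```text
time_s: 1.72
eef_pos: [0.5616, 0.1631, 0.4028]
eef_rot: [-0.0, 0.178, 0.984, -0.0]
wrist_force: [1.0, 1.0, 0.1]
opening: 0.994
grasp_force: 0.0
```

Request:
servo_tool(commands=[[[0, 0, 0], 0.166, 85], [[0, 0, 0], 0.166, 85], [[0, 0, 0], 0.166, 85], [[0, 0, 0], 0.166, 85], [[0, 0, 0], 0.166, 85], [[0, 0, 0], 0.166, 85], [[0, 0, 0], 0.166, 85], [[0, 0, 0], 0.164, 85], [[0, 0, 0], 0, 85]])

```text
time_s: 2.85
eef_pos: [0.5606, 0.1645, 0.4028]
eef_rot: [-0.0, 0.745, 0.667, -0.0]
wrist_force: [-0.8, -0.4, -0.0]
opening: 0.997
grasp_force: 0.0
```

```bash
cat >> h.py <<'E'
from scipy.spatial.transform import Rotation as Ro
def tool():
    o=ctrl.get_obs(); return o['eef_pos'],Ro.from_quat(np.roll(o['eef_rot'],-1)).as_matrix(),o
def snap(n,f):
    im=ctrl.camera(n); np.savez(f,**{k:im[k] for k in('color','z_map','fx','fy','cx','cy','R','t')}); return im
E
python3 - <<'E'
from h import *
im=snap('wrist','w1'); save('w1',im['color']); p,R,o=tool(); print(p,R.round(3)); print(im['fx'],-np.array(im['R']).T@im['t'],np.array(im['R']).round(2))
E
```

```text
[0.56062053 0.16450762 0.40284454] [[ 0.108  0.994 -0.001]
 [ 0.994 -0.108 -0.   ]
 [-0.    -0.001 -1.   ]]
391.52415418791367 [0.5704735  0.24498532 0.52325458] [[ 0.99 -0.11 -0.  ]
 [-0.1  -0.94  0.31]
 [-0.04 -0.31 -0.95]]
```

View pics/w1.png

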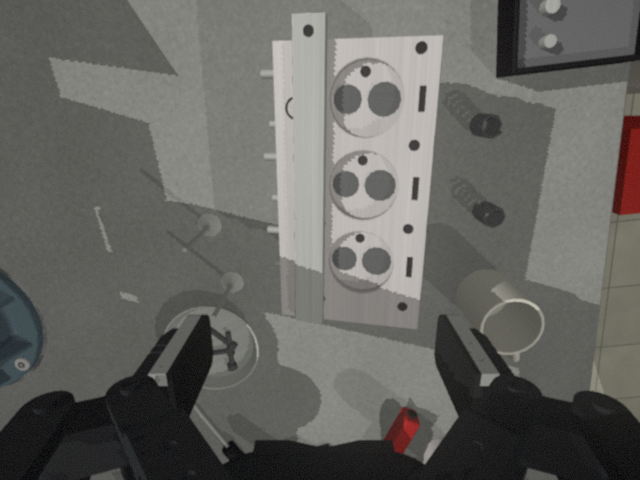

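The wrist view is clear. The bar runs from (309,13) to (309,325), the ring's left half is at (291,107), and the chambers are at (367,97), (364,185) and (362,261).

```bash
python3 - <<'E'
from h import *
im=load('w1'); C=cloud(im); z=im['z_map']>0
m=np.zeros((480,640),np.uint8); cv2.fillPoly(m,[np.array([[334,42],[438,40],[415,322],[332,318]])],1)
for q in((367,97),(364,185),(362,261)): cv2.circle(m,q,44,0,-1)
P=C[(m>0)&z]
for i in range(8):
    c=P.mean(0); n=np.linalg.svd(P-c,full_matrices=False)[2][2]; n*=np.sign(n[2]); d=(P-c)@n; P=P[abs(d)<max(2.2*d.std(),.001)]
print('plane',c,n,d.std(),len(P),'slope',np.arccos(n[2]),'yaw',np.arctan2(-n[1],-n[0]) , np.arctan2(n[1],-n[0]))
def cast(u,v,h=0):
    o,dd=ray(im,u,v); return o+dd*((c+h*n-o)@n)/(dd@n)
H=(C-c)@n
print('bar height', np.median(H[60:300,300:318]), H[60:300,300:318].std(), 'strip',np.median(H[140:220,281:288]))
# chambers by rim: depth below face
K=((H<-.004)&(H>-.02)&z).astype(np.uint8); K[:, :328]=0;K[:,405:]=0;K[300:]=0
cs,_=cv2.findContours(cv2.morphologyEx(K,cv2.MORPH_CLOSE,np.ones((5,5))),cv2.RETR_EXTERNAL,cv2.CHAIN_APPROX_NONE)
ch=[]
for k in cs:
    if cv2.contourArea(k)>1500:
        q=np.array([cast(a,b) for a,b in k[:,0]]); (x,y),r=cv2.minEnclosingCircle(q[:,:2].astype(np.float32)); ch.append(cast(*k[:,0].mean(0))); print('chamber',x,y,r,k[:,0].mean(0))
# face corners from z: head y-axis
# bar edges per row via height > 5mm
L=[];Rr=[]
for v in range(40,300,4):
    w=np.where((H[v,270:345]>.005)&z[v,270:345])[0]+270
    if len(w): L.append((w.min(),v));Rr.append((w.max(),v))
g=cv2.cvtColor(im['color'],cv2.COLOR_RGB2GRAY)
lo=np.array([cast(a-.5,b,.01) for a,b in L]);hi=np.array([cast(a+.5,b,.01) for a,b in Rr])
for nm,e in(('low',lo),('high',hi)):
    f=np.polyfit(e[:,1],e[:,0],1); r=e[:,0]-np.polyval(f,e[:,1]); k=abs(r)<.003; f=np.polyfit(e[k,1],e[k,0],1); print(nm,'slope',f[0],'x at y=.15',np.polyval(f,.15),r.std(),np.median(e[:,2]))
print('ends',cast(309,13,.01),cast(310,324,.01))
print('head corners',[cast(*q).round(4).tolist() for q in((273,41),(443,36),(417,329),(283,316))])
print('ring left extreme',cast(285.5,107),'vert extent',cast(291,96),cast(291,119))
s=cv2.resize(im['color'][70:230,250:410],(600,600),interpolation=cv2.INTER_CUBIC); save('c2',s)
E
```

```text
plane [0.63445007 0.17708088 0.15238589] [-0.20689329  0.02296777  0.97809388] 0.0006724097543206552 9408 slope 0.209697712766567 yaw -0.11055995765836313 0.11055995765836313
bar height 0.010108409411372928 0.020896920859266872 strip 5.459939717576412e-05
chamber 0.5916523933410645 0.09309429675340652 0.033454373478889465 [360.1452514  261.72625698]
chamber 0.6000990271568298 0.17218446731567383 0.03354707360267639 [363.21354167 184.890625  ]
chamber 0.6091151833534241 0.25111499428749084 0.03352893888950348 [366.42790698  97.77674419]
low slope 0.12239971108004162 x at y=.15 0.5294186718376865 0.0003035530445825663 0.1411389388241226
high slope 0.12106029320324653 x at y=.15 0.5597959104291329 0.00032374018564214 0.14754097674516664
ends [0.56624352 0.32539931 0.14469949] [0.53058169 0.02605506 0.1441853 ]
head corners [[0.5307, 0.3103, 0.1273], [0.6758, 0.2932, 0.1584], [0.6442, 0.0158, 0.1582], [0.4995, 0.0299, 0.1273]]
ring left extreme [0.5341831  0.25259147 0.12940356] vert extent [0.54082037 0.2617107  0.13059338] [0.53799233 0.24120098 0.13047679]
```

View pics/c2.png

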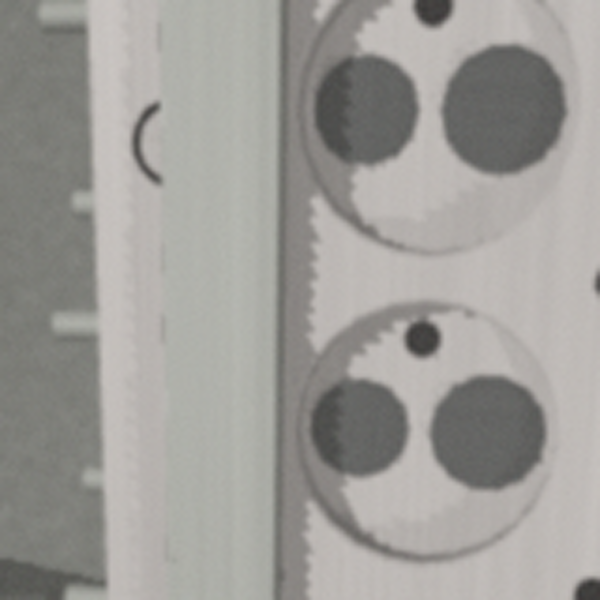

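The crop confirms the bar, the ring and the chambers. The plane fit gives slope 0.2097, height 0.1427 at the face centre (text says 0.1428), and yaw -0.11. The tool stays vertical, so I'll grip across the bar with the upper finger inside the middle chamber. On closing, the fingers push the bar about 7 mm up the slope.

Request:
servo_tool(commands=[[[12, -5.9, 0], 0, 52], [[0, 0, 45], 0, 52], [[0, 0, 45], 0, 52], [[0, 0, 45], 0, 52], [[0, 0, 45], 0, 52], [[0, 0, 30], 0, 52], [[0, 0, 0], 0, 52], [[0, 0, 0], 0, 52]])

```text
time_s: 3.9
eef_pos: [0.557, 0.1777, 0.1948]
eef_rot: [0.001, 0.745, 0.667, 0.001]
wrist_force: [-0.1, 0.4, 1.3]
opening: 0.607
grasp_force: 0.0
```

```bash
python3 - <<'E'
from h import *
im=snap('wrist','w2'); s=snap('scene','s2'); save('w2',np.hstack([cv2.resize(im['color'][:,100:540],(400,436)),cv2.resize(s['color'][180:430,240:470],(400,436),interpolation=cv2.INTER_CUBIC)])); p,R,o=tool(); print(p,o['opening'],R.round(4))
E
```

```text
[0.55743084 0.17748839 0.19548077] 0.6098699846182495 [[ 1.111e-01  9.938e-01  3.500e-03]
 [ 9.938e-01 -1.111e-01  4.000e-04]
 [ 8.000e-04  3.500e-03 -1.000e+00]]
```

View pics/w2.png

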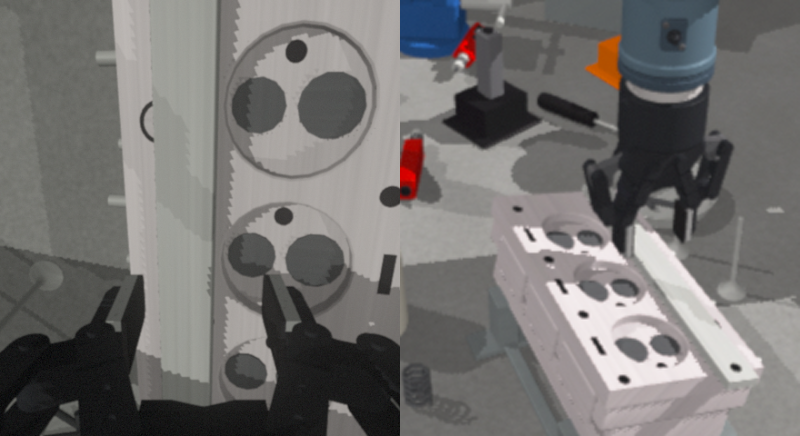

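Wrist pane: the fingers straddle the bar and the upper finger is over the middle chamber. Before going down I check the fingertip height in the scene depth.

```bash
python3 - <<'E'
from h import *
for f in('s2','w2'):
    im=load(f); C=cloud(im); R=(im['z_map']>0)&(abs(C[...,1]-.177)<.014)&(C[...,2]<.24)
    for lo,hi in((.512,.535),(.574,.602)):
        w=R&(C[...,0]>lo)&(C[...,0]<hi)&(C[...,2]>.158); Q=C[w]; print(f,lo,len(Q), np.percentile(Q,[0,5,95,100],axis=0).round(4).tolist() if len(Q) else '')
E
```

```text
s2 0.512 261 [[0.5121, 0.1693, 0.1744], [0.5145, 0.1707, 0.1802], [0.5318, 0.1906, 0.2299], [0.5338, 0.191, 0.2321]]
s2 0.574 401 [[0.5786, 0.163, 0.1779], [0.5837, 0.1668, 0.1846], [0.5974, 0.1873, 0.2363], [0.6015, 0.1907, 0.2399]]
w2 0.512 4346 [[0.512, 0.1693, 0.1752], [0.5127, 0.1738, 0.1848], [0.5326, 0.1902, 0.2312], [0.5333, 0.191, 0.2331]]
w2 0.574 6860 [[0.5806, 0.1632, 0.1754], [0.583, 0.1679, 0.1847], [0.6008, 0.1871, 0.2321], [0.602, 0.1909, 0.2399]]
```

Request:
servo_tool(commands=[[[0, -1.4, 0], 0, 57], [[0, 0, 0], 0, 57], [[0, 0, 15], 0, 57], [[0, 0, 15], 0, 57], [[0, 0, 10], 0, 57], [[0, 0, 0], 0, 57], [[0, 0, 0], 0, 57]])

```text
time_s: 4.88
eef_pos: [0.5549, 0.1772, 0.1533]
eef_rot: [-0.0, 0.746, 0.666, -0.0]
wrist_force: [0.3, 0.4, -0.1]
opening: 0.669
grasp_force: 0.0
```

Request:
servo_tool(commands=[[[0, 0, 0], 0, 48], [[0, 0, 0], 0, 42], [[0, 0, 0], 0, 36], [[0, 0, 0], 0, 32], [[0, 0, 0], 0, 25], [[0, 0, 0], 0, 20], [[0, 0, 0], 0, 20], [[0, 0, 0], 0, 20], [[0, 0, 0], 0, 20]])

```text
time_s: 6.0
eef_pos: [0.553, 0.1777, 0.1542]
eef_rot: [-0.001, 0.746, 0.666, -0.001]
wrist_force: [-8.8, 0.8, 11.0]
opening: 0.337
grasp_force: 58.7
```

Request:
servo_tool(commands=[[[0, 0, -5], 0, 20], [[0, 0, -10], 0, 20], [[0, 0, -20], 0, 20], [[0, 0, -30], 0, 20], [[0, 0, -30], 0, 20], [[0, 0, 0], 0, 20]])

```text
time_s: 6.75
eef_pos: [0.5566, 0.1774, 0.2512]
eef_rot: [0.002, 0.746, 0.666, 0.002]
wrist_force: [-0.2, 0.0, -7.4]
opening: 0.336
grasp_force: 60.0
```

```bash
python3 - <<'E'
from h import *
im=snap('wrist','w3'); s=snap('scene','s3'); save('w3',np.hstack([cv2.resize(im['color'][:,100:540],(400,436)),cv2.resize(s['color'][100:430,150:470],(400,436),interpolation=cv2.INTER_CUBIC)])); p,R,o=tool(); print(p,o['opening'],o['grasp_force'],o['wrist_force'],o['torque'])
E
```

```text
[0.55441354 0.17716107 0.24732588] 0.3307312650368922 59.97308470308781 [ 0.08894674 -0.02450599 -7.50266154] [0.05851468 0.03712069 0.01875401]
```

View pics/w3.png

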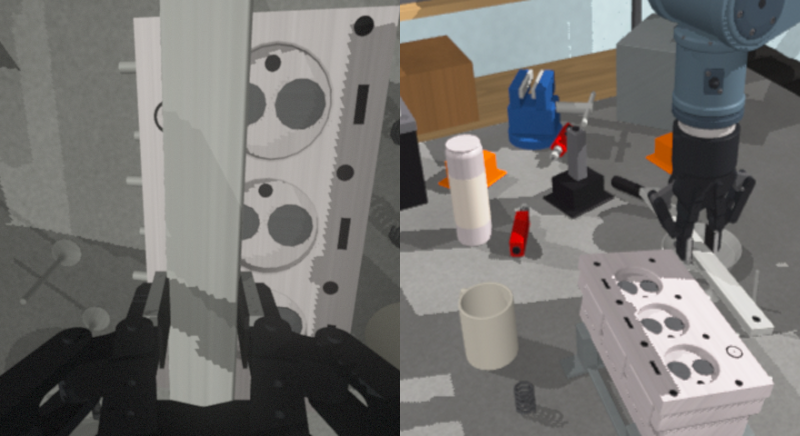

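The bar is held level, reads 7.5 N, and is clear of the head. Next I carry it, turned along x, to the bare strip at (0.60, -0.185).

Request:
servo_tool(commands=[[[0, 0, -40], 0, 20], [[0, 0, -40], 0, 20], [[0, 0, 0], 0.162, 20], [[0, 0, 0], 0.162, 20], [[0, 0, 0], 0.162, 20], [[0, 0, 0], 0.162, 20], [[0, 0, 0], 0.162, 20], [[0, 0, 0], 0.162, 20], [[0, 0, 0], 0.162, 20], [[0, 0, 0], 0.162, 20], [[0, 0, 0], 0.162, 20], [[0, 0, 0], 0, 20]])

```text
time_s: 8.35
eef_pos: [0.5541, 0.1771, 0.3259]
eef_rot: [0.0, 1.0, 0.001, -0.002]
wrist_force: [-0.3, 0.0, -6.6]
opening: 0.326
grasp_force: 61.1
```

Request:
servo_tool(commands=[[[3, 25, 0], 0, 20], [[6, 45, 0], 0, 20], [[6, 45, 0], 0, 20], [[6, 45, 0], 0, 20], [[6, 45, 0], 0, 20], [[6, 45, 0], 0, 20], [[6, 45, 0], 0, 20], [[5, 45, 0], 0, 20], [[3, 22, 0], 0, 20], [[0, 0, 0], 0, 20], [[0, 0, 40], 0, 20], [[0, 0, 50], 0, 20], [[0, 0, 50], 0, 20], [[0, 0, 50], 0, 20], [[0, 0, 40], 0, 20], [[0, 0, 20], 0, 20], [[0, 0, 0], 0, 20], [[0, 0, 0], 0, 20]])

```text
time_s: 10.6
eef_pos: [0.6037, -0.1851, 0.0805]
eef_rot: [0.001, 1.0, 0.001, 0.002]
wrist_force: [0.7, 0.4, -5.5]
opening: 0.331
grasp_force: 61.2
```

```bash
python3 - <<'E'
from h import *
p,R,o=tool(); print(p,R.round(3),o['opening'],o['wrist_force'],o['q'])
for n in('scene','wrist','top'):
    im=snap(n,n+'4'); C=cloud(im); w=(im['z_map']>0)&(abs(C[...,1]-p[1])<.013)&(abs(C[...,0]-p[0])<.16)&(abs(C[...,0]-p[0])>.04)&(C[...,2]>.02)&(C[...,2]<p[2]+.02)
    Q=C[w]; print(n,len(Q))
    if len(Q)>20:
        f=np.linalg.lstsq(np.c_[Q[:,0]-p[0],Q[:,1]-p[1],np.ones(len(Q))],Q[:,2],rcond=None)[0]; print(f, Q.min(0),Q.max(0))
E
```

```text
[ 0.60368535 -0.18513192  0.08046044] [[ 1.     0.001  0.003]
 [ 0.001 -1.    -0.002]
 [ 0.003  0.002 -1.   ]] 0.3307006852889659 [ 0.65276653  0.35226811 -5.5363347 ] [-4.85284664e-01  4.96021702e-01  1.57412465e+00  1.46761915e-04
  1.06789375e+00  1.08395517e+00]
scene 894
[ 0.00383673 -0.27558957  0.07091253] [ 0.45082251 -0.19809934  0.05596931] [ 0.75190355 -0.17213792  0.07687373]
wrist 20892
[ 0.00392725 -0.22625129  0.07208634] [ 0.54997867 -0.19812944  0.06732903] [ 0.71638662 -0.17213383  0.07743142]
top 260
[ 0.02322703 -0.19660081  0.07296721] [ 0.45052004 -0.19696017  0.06380534] [ 0.52489425 -0.17329315  0.07609903]
```

The bar still leans 0.22 in the grip, with its +y edge low at about 21 mm below the TCP. I lower it to touch the bench, then open so that it settles flat.

Request:
servo_tool(commands=[[[0, 0, 25], 0, 20], [[0, 0, 20], 0, 20], [[0, 0, 8], 0, 20], [[0, 0, 3], 0, 20], [[0, 0, 0], 0, 20], [[0, 0, 0], 0, 20]])

```text
time_s: 11.5
eef_pos: [0.6028, -0.185, 0.0231]
eef_rot: [0.0, 1.0, 0.0, 0.001]
wrist_force: [0.0, -0.1, -5.7]
opening: 0.331
grasp_force: 61.2
```

Request:
servo_tool(commands=[[[0, 0, 1], 0, 20], [[0, 0, 1], 0, 20], [[0, 0, 0], 0, 20]])

```text
time_s: 11.88
eef_pos: [0.6027, -0.185, 0.0219]
eef_rot: [0.0, 1.0, 0.0, 0.0]
wrist_force: [-4.5, 1.5, 5.5]
opening: 0.332
grasp_force: 65.1
```

Contact made (the wrist force changed from -5.7 to +5.5 N). I open a little, keeping the fingertips off the bench, then rise.

Request:
servo_tool(commands=[[[0, 0, 0], 0, 32], [[0, 0, 0], 0, 40], [[0, 0, 0], 0, 48], [[0, 0, 0], 0, 50], [[0, 0, -10], 0, 50], [[0, 0, -30], 0, 50], [[0, 0, -50], 0, 50], [[0, 0, -50], 0, 50], [[0, 0, -50], 0, 50], [[0, 0, -50], 0, 50], [[0, 0, 0], 0, 50]])

```text
time_s: 13.25
eef_pos: [0.6046, -0.1859, 0.2671]
eef_rot: [0.003, 1.0, 0.0, 0.005]
wrist_force: [0.4, 0.5, -0.5]
opening: 0.585
grasp_force: 0.0
```

```bash
python3 - <<'E'
from h import *
p,R,o=tool(); print(p,o['opening'],o['wrist_force'])
im=snap('wrist','w5'); C=cloud(im); w=(im['z_map']>0)&(abs(C[...,1]+.185)<.025)&(abs(C[...,0]-.6)<.16)&(C[...,2]>.006)&(C[...,2]<.03)
Q=C[w]; f=np.linalg.lstsq(np.c_[Q[:,0]-.6,Q[:,1]+.185,np.ones(len(Q))],Q[:,2],rcond=None)[0]; print('bar',len(Q),f,Q.min(0),Q.max(0))
# ring from top & scene: dark pixels on the strip
n=np.array([-0.20689,.02297,.97809]); c=np.array([.63445,.17708,.15239])
cs=[]
for nm in('scene','top'):
    im=snap(nm,nm+'5'); Rm=np.array(im['R']); X=Rm@np.array([.543,.2525,.1317])+im['t']; u0,v0=int(im['fx']*X[0]/X[2]+im['cx']),int(im['fy']*X[1]/X[2]+im['cy']); print(nm,u0,v0)
    k=cv2.resize(im['color'][v0-20:v0+20,u0-20:u0+20],(400,400),interpolation=cv2.INTER_CUBIC); cs.append(k)
    g=cv2.cvtColor(im['color'],cv2.COLOR_RGB2GRAY).astype(float); v,u=np.mgrid[v0-16:v0+17,u0-16:u0+17]
    P=[]
    for a,b in zip(u.ravel(),v.ravel()):
        o_,d=ray(im,a,b); q=o_+d*((c-o_)@n)/(d@n)
        r=np.hypot(*(q-np.array([.5425,.2525,.1317]))[:2]); 
        if r<.018: P.append((*q,g[b,a]))
    P=np.array(P); bg=np.median(P[:,3]); k=bg-P[:,3]; m=k>.35*k.max(); wt=k*m; print('ring centroid',(P[:,:3]*wt[:,None]).sum(0)/wt.sum(), m.sum(), 'circle',cv2.minEnclosingCircle((P[m][:,:2]).astype(np.float32)), bg,k.max())
save('ring',np.hstack(cs))
# tester/stand
for nm in('scene5','top5'):
    im=load(nm); C=cloud(im); col=im['color'].astype(int); grey=(col.max(-1)-col.min(-1)<40)&(im['z_map']>0)&(abs(C[...,0]-.48)<.06)&(abs(C[...,1]+.35)<.06)
    w=grey&(C[...,2]>.06); Q=C[w]; print(nm,'tester',len(Q),'maxz',np.percentile(Q[:,2],99))
    for lo,hi in((.07,.1),(.1,.13),(.135,.141),(.141,.16)):
        k=Q[(Q[:,2]>lo)&(Q[:,2]<hi)]
        if len(k)>10: print(lo,len(k),cv2.minAreaRect(k[:,:2].astype(np.float32)*1000),np.median(k,0).round(4))
    k=C[grey&(abs(C[...,2]-.05)<.004)]; print('block',len(k),cv2.minAreaRect(k[:,:2].astype(np.float32)*1000))
E
```

```text
[ 0.6045748  -0.18588003  0.26709419] 0.5848771637752094 [ 0.35290687  0.47432235 -0.48735407]
bar 9251 [-1.25155025e-03  4.32885637e-05  1.00385157e-02] [ 0.45194625 -0.20153875  0.00689926] [ 0.75107804 -0.16983487  0.01305314]
scene 417 366
ring centroid [0.54420769 0.25054736 0.13157619] 50 circle ((0.5430235266685486, 0.24969074130058289), 0.011416418477892876) 225.0 130.0
top 140 219
ring centroid [0.54204912 0.25043465 0.13112225] 39 circle ((0.541823148727417, 0.25106561183929443), 0.011239609681069851) 236.0 169.0
scene5 tester 535 maxz 0.15342462600064183
0.07 163 ((482.5213317871094, -338.23468017578125), (28.27693748474121, 39.5500373840332), 53.63121795654297) [ 0.484  -0.3329  0.0855]
0.1 163 ((483.5072021484375, -338.37335205078125), (21.80159568786621, 38.19438171386719), 47.52827453613281) [ 0.4849 -0.3335  0.1153]
0.135 34 ((483.8138427734375, -339.6309814453125), (22.195215225219727, 38.7403564453125), 46.88064956665039) [ 0.4809 -0.3328  0.1383]
0.141 100 ((478.2970886230469, -345.11639404296875), (24.427635192871094, 36.692081451416016), 18.430391311645508) [ 0.4807 -0.3404  0.1481]
block 350 ((476.5361328125, -345.6845703125), (85.40965270996094, 73.45567321777344), 11.918659210205078)
top5 tester 318 maxz 0.15489144730529245
0.07 40 ((467.4422302246094, -341.5217590332031), (36.82679748535156, 17.16123390197754), 57.873722076416016) [ 0.4656 -0.3326  0.0847]
0.1 49 ((466.8874816894531, -341.33355712890625), (36.69892120361328, 16.443058013916016), 57.81275177001953) [ 0.4658 -0.333   0.114 ]
0.135 14 ((467.47784423828125, -340.4867858886719), (35.38738250732422, 15.80161190032959), 54.958740234375) [ 0.4677 -0.3323  0.1375]
0.141 191 ((475.2555236816406, -348.2447814941406), (26.389089584350586, 34.0361328125), 8.604930877685547) [ 0.4748 -0.3467  0.1487]
block 658 ((475.58154296875, -347.9682312011719), (80.21731567382812, 71.13127899169922), 14.271227836608887)
```

View pics/ring.png

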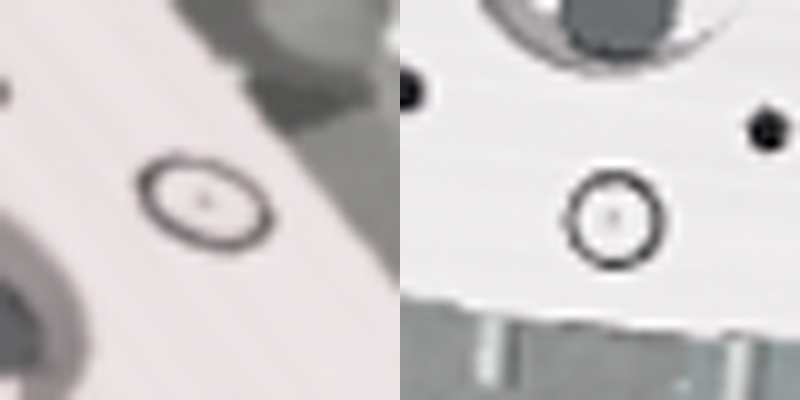

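The bar lies flat (slope about 0, top at 10 mm). The ring is now fully visible in both panes, with the dot at crop (205,200) and (213,218), so its centre is about (0.543, 0.251). Next I go over the tester.

Request:
servo_tool(commands=[[[-32.3, 40.5, 0], 0, 60], [[-32.3, 40.5, 0], 0, 60], [[-32.3, 40.5, 0], 0, 60], [[-32.3, 40.5, 0], -0.1, 60], [[0, 0, 0], -0.1, 60], [[0, 0, 0], 0, 60], [[0, 0, 0], 0, 60]])

```text
time_s: 14.28
eef_pos: [0.473, -0.346, 0.2592]
eef_rot: [-0.001, 0.995, 0.1, -0.001]
wrist_force: [-0.8, -0.3, 0.1]
opening: 0.7
grasp_force: 0.0
```

```bash
python3 - <<'E'
from h import *
p,R,o=tool(); print(p,R.round(3),o['opening'])
im=snap('wrist','w6'); C=cloud(im); col=im['color'].astype(int); ok=(im['z_map']>0)&(abs(C[...,0]-.476)<.06)&(abs(C[...,1]+.348)<.06)&(col.max(-1)-col.min(-1)<40)
for lo,hi in((.044,.056),(.1,.13),(.143,.152),(.1525,.158)):
    m=ok&(C[...,2]>lo)&(C[...,2]<hi); k=C[m]; print(lo,len(k), cv2.minAreaRect(k[:,:2].astype(np.float32)*1000) if len(k)>5 else '', np.median(k,0) if len(k) else '')
m=(ok&(C[...,2]>.143)&(C[...,2]<.158)).astype(np.uint8); cs,_=cv2.findContours(m,cv2.RETR_EXTERNAL,cv2.CHAIN_APPROX_NONE); k=max(cs,key=cv2.contourArea)[:,0]
q=np.array([onz(im,a,b,.150)[:2] for a,b in k],np.float32)*1000; print('top outline',cv2.minAreaRect(q),k.min(0),k.max(0))
# red things nearby
red=(col[...,0]>120)&(col[...,1]<60)&(im['z_map']>0); Q=C[red]; print('red near', Q[np.argsort(Q[:,0])][::max(1,len(Q)//6)].round(3) if len(Q) else '')
a,b=k.min(0)-60; s=im['color'][max(b,0):b+240,max(a,0):a+320]; save('c6',cv2.resize(s,None,fx=2,fy=2))
E
```

```text
[ 0.47300933 -0.34602896  0.25915446] [[ 0.98   0.198 -0.001]
 [ 0.198 -0.98   0.002]
 [-0.001 -0.002 -1.   ]] 0.7000180039430708
0.044 4608 ((477.31109619140625, -347.93896484375), (80.37218475341797, 70.0734634399414), 13.941749572753906) [ 0.49414794 -0.34192818  0.05002754]
0.1 475 ((488.49224853515625, -345.9683837890625), (4.196650981903076, 33.739295959472656), 10.542380332946777) [ 0.49011784 -0.34579358  0.11619801]
0.143 1644 ((477.51849365234375, -348.0086975097656), (26.50412940979004, 33.96730041503906), 10.108579635620117) [ 0.48128092 -0.34660429  0.14945651]
0.1525 491 ((477.6714782714844, -347.94384765625), (15.084370613098145, 15.268294334411621), 51.22151184082031) [ 0.47791758 -0.34783654  0.15394665]
top outline ((479.1336669921875, -347.6835021972656), (26.523855209350586, 33.253726959228516), 10.065052032470703) [302 219] [356 260]
red near [[ 0.377 -0.582  0.031]
 [ 0.416 -0.543  0.033]
 [ 0.43  -0.539  0.04 ]
 [ 0.448 -0.539  0.029]
 [ 0.613 -0.291  0.034]
 [ 0.621 -0.275  0.034]
 [ 0.63  -0.303  0.033]]
```

View pics/c6.png

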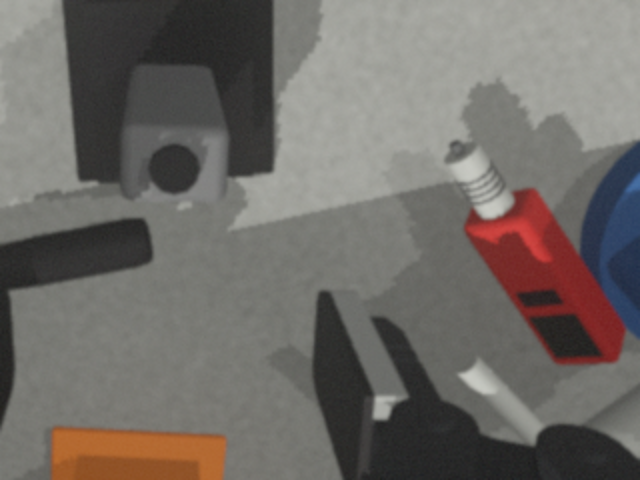

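The tester is the grey body at crop (175,135), upright, centred at (0.4776, -0.348) with yaw 0.176. The red look-alike lies well to the right. I grip near the top.

Request:
servo_tool(commands=[[[4.1, 2.9, 0], 0.023, 60], [[0, 0, 40], 0, 60], [[0, 0, 40], 0, 60], [[0, 0, 24], 0, 60], [[0, 0, 0], 0, 60], [[0, 0, 0], 0, 45], [[0, 0, 0], 0, 38], [[0, 0, 0], 0, 34], [[0, 0, 0], 0, 28], [[0, 0, 0], 0, 24], [[0, 0, 0], 0, 24], [[0, 0, 0], 0, 24]])

```text
time_s: 15.82
eef_pos: [0.4784, -0.3493, 0.158]
eef_rot: [0.001, 0.996, 0.089, 0.001]
wrist_force: [-0.3, 2.4, 6.2]
opening: 0.376
grasp_force: 60.3
```

Request:
servo_tool(commands=[[[0, 0, -10], 0, 24], [[0, 0, -20], 0, 24], [[0, 0, -30], 0, 24], [[0, 0, -15], 0, 24], [[0, 0, 0], 0, 24], [[0, 0, 0], 0, 24]])

```text
time_s: 16.58
eef_pos: [0.4771, -0.3483, 0.23]
eef_rot: [-0.001, 0.996, 0.089, -0.001]
wrist_force: [0.2, -0.5, -3.1]
opening: 0.377
grasp_force: 60.1
```

The tester is lifted out. The tool cannot tilt, so I'll lean the tester 0.21 in the grip by drawing its barrel against the fixed stand's +x wall.

Request:
servo_tool(commands=[[[29, 0, 0], 0, 24], [[29, 0, 0], 0, 24], [[0, 0, 0], 0, 24], [[0, 0, 30], 0, 24], [[0, 0, 27], 0, 24], [[0, 0, 0], 0, 24]])

```text
time_s: 17.32
eef_pos: [0.5322, -0.3371, 0.1706]
eef_rot: [-0.003, 0.996, 0.089, -0.003]
wrist_force: [0.8, 1.3, -2.2]
opening: 0.382
grasp_force: 60.1
```

Request:
servo_tool(commands=[[[-4, 0, 0], 0, 24], [[-4, 0, 0], 0, 24], [[-2, 0, 0], 0, 24], [[-2, 0, 0], 0, 24], [[0, 0, 0], 0, 24]])

```text
time_s: 17.95
eef_pos: [0.524, -0.3411, 0.1755]
eef_rot: [0.001, 0.996, 0.089, 0.001]
wrist_force: [5.1, 0.0, 0.1]
opening: 0.38
grasp_force: 60.5
```

Request:
servo_tool(commands=[[[-3, 0, 0], 0, 24], [[-3, 0, 0], 0, 24], [[0, 0, 0], 0, 24]])

```text
time_s: 18.32
eef_pos: [0.5175, -0.3419, 0.1748]
eef_rot: [0.0, 0.996, 0.089, 0.001]
wrist_force: [5.9, 0.9, 2.6]
opening: 0.377
grasp_force: 60.6
```

It turns in the grip at about 6 N, so I continue.

Request:
servo_tool(commands=[[[-3, 0, 0], 0, 24], [[-3, 0, 0], 0, 24], [[-3, 0, 0], 0, 24], [[-3, 0, 0], 0, 24], [[-3, 0, 0], 0, 24], [[0, 0, 0], 0, 24]])

```text
time_s: 19.08
eef_pos: [0.5017, -0.3443, 0.1739]
eef_rot: [-0.0, 0.996, 0.089, -0.0]
wrist_force: [4.3, 0.8, -1.7]
opening: 0.379
grasp_force: 59.8
```

Request:
servo_tool(commands=[[[10, 0, 0], 0, 24], [[10, 0, -10], 0, 24], [[0, 0, -40], 0, 24], [[0, 0, -50], 0, 24], [[0, 0, -50], 0, 24], [[0, 0, 0], 0, 24], [[0, 0, 0], 0, 24]])

```text
time_s: 19.95
eef_pos: [0.5218, -0.3405, 0.3237]
eef_rot: [-0.0, 0.996, 0.089, -0.001]
wrist_force: [0.2, -0.3, -3.4]
opening: 0.38
grasp_force: 60.3
```

```bash
cat > axis.py <<'E'
from h import *
def axis(tag,nose=.16):
    p,R,o=tool(); print('tcp',p.round(4),o['wrist_force'].round(2),o['opening'])
    Q=[]
    for nm in('scene','top'):
        im=snap(nm,nm+tag); C=cloud(im); L=(C-p)@R   # tool coords
        w=(im['z_map']>0)&(abs(L[...,0])<.075)&(abs(L[...,1])<.03)&(L[...,2]>.03)&(L[...,2]<nose); k=L[w]; print(nm,len(k))
        for lo in np.arange(.03,nose,.02):
            s=k[(k[:,2]>lo)&(k[:,2]<lo+.02)]
            if len(s)>8: print(round(lo+.01,3),len(s),'x',np.percentile(s[:,0],[3,50,97]).round(4),'y',np.percentile(s[:,1],[3,97]).round(4))
        X=np.array(im['R'])@(p+R@[0,0,.08])+im['t']; u,v=int(im['fx']*X[0]/X[2]+im['cx']),int(im['fy']*X[1]/X[2]+im['cy']); Q.append(cv2.resize(im['color'][max(v-60,0):v+60,max(u-60,0):u+60],(400,400),interpolation=cv2.INTER_CUBIC))
    save(tag,np.hstack(Q))
E
python3 -c "
from axis import *
axis('a7')"
```

```text
tcp [ 0.5218 -0.3405  0.3237] [ 0.24 -0.31 -3.43] 0.3801056674607105
scene 645
0.04 146 x [-0.0041  0.0158  0.0208] y [-0.0208  0.0108]
0.06 148 x [-0.0016  0.0194  0.0243] y [-0.0204  0.011 ]
0.08 147 x [0.0014 0.023  0.028 ] y [-0.0214  0.0113]
0.1 104 x [0.0059 0.0257 0.0309] y [-0.021   0.0074]
0.12 63 x [0.0139 0.0253 0.0305] y [-0.0122  0.0006]
0.14 37 x [0.0179 0.0267 0.0317] y [-0.0132  0.0011]
top 3
```

View pics/a7.png

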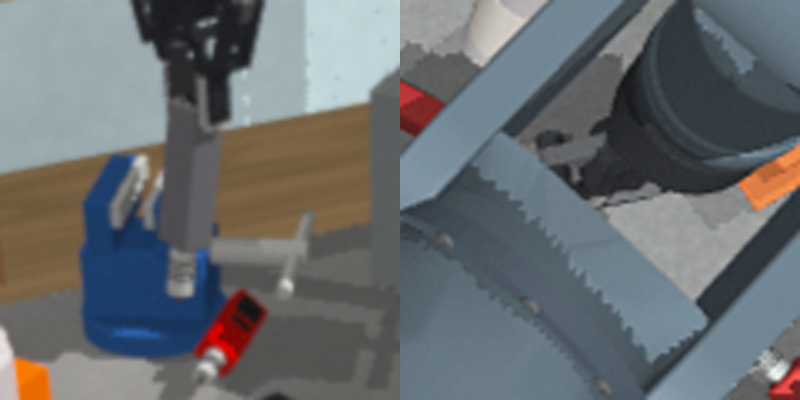

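Left pane: the tester hangs tilted in the grip, with the tip swung away from the robot. I fit its body faces numerically to get the lean.

```bash
cat > tilt.py <<'E'
from h import *
def tilt(tag):
    im=load(tag); p,R,o=tool(); C=cloud(im); L=(C-p)@R
    k=L[(im['z_map']>0)&(abs(L[...,0])<.05)&(abs(L[...,1])<.03)&(L[...,2]>.032)&(L[...,2]<.102)]
    rng=np.random.default_rng(0)
    for r in range(2):
        best=None
        for _ in range(500):
            a,b,c=k[rng.choice(len(k),3,False)]; n=np.cross(b-a,c-a); q=np.linalg.norm(n)
            if q<1e-5: continue
            m=abs((k-a)@(n/q))<.001
            if best is None or m.sum()>best.sum(): best=m
        P=k[best]; c=P.mean(0); n=np.linalg.svd(P-c)[2][2]; n*=np.sign(n[np.argmax(abs(n))]); print('face',best.sum(),'c',c.round(4),'n(tool)',n.round(4),'lean',np.arctan2(n[2],n[np.argmax(abs(n))]).round(4),((P-c)@n).std().round(5)); k=k[~best]
E
python3 -c "
from tilt import *
tilt('scenea7')"
```

```text
face 136 c [ 0.023  -0.0041  0.0653] n(tool) [ 0.9846 -0.045  -0.1688] lean -0.1697 0.00055
face 110 c [ 0.0114 -0.0172  0.0655] n(tool) [0.0491 0.9988 0.0015] lean 0.0015 0.00061
```

The lean is 0.170 and 0.21 is wanted, so I repeat the wall push 5 mm further.

Request:
servo_tool(commands=[[[0, 0, 50], 0, 24], [[0, 0, 50], 0, 24], [[0, 0, 50], 0, 24], [[-8, 0, 0], 0, 24], [[-8, 0, 0], 0, 24], [[-3, 0, 0], 0, 24], [[-3, 0, 0], 0, 24], [[-3, 0, 0], 0, 24], [[0, 0, 0], 0, 24], [[0, 0, 0], 0, 24]])

```text
time_s: 21.3
eef_pos: [0.4985, -0.3459, 0.1756]
eef_rot: [0.001, 0.996, 0.089, 0.001]
wrist_force: [5.6, 0.3, 2.7]
opening: 0.382
grasp_force: 61.1
```

Request:
servo_tool(commands=[[[10, 0, 0], 0, 24], [[15, 0, -10], 0, 24], [[0, 0, -40], 0, 24], [[0, 0, -50], 0, 24], [[0, 0, -50], 0, 24], [[0, 0, 0], 0, 24], [[0, 0, 0], 0, 24]])

```text
time_s: 22.18
eef_pos: [0.5219, -0.3402, 0.3233]
eef_rot: [-0.001, 0.996, 0.089, -0.001]
wrist_force: [-0.2, 0.3, -2.0]
opening: 0.378
grasp_force: 60.6
```

```bash
python3 -c "
from tilt import *
snap('scene','sa8'); tilt('sa8'); p,R,o=tool(); print(p,R.round(3).tolist(),o['wrist_force'],o['opening'])"
```

```text
face 135 c [ 0.0247 -0.002   0.0666] n(tool) [ 0.9808  0.0355 -0.1915] lean -0.1928 0.00052
face 109 c [ 0.0121 -0.0172  0.0654] n(tool) [0.038  0.9993 0.0044] lean 0.0044 0.0006
[ 0.52153929 -0.34003759  0.32223473] [[0.984, 0.177, -0.003], [0.177, -0.984, 0.003], [-0.002, -0.003, -1.0]] [ 0.0802351  -0.88239071 -2.12600913] 0.3771008680743153
```

The lean is now about 0.20. I carry the tester over the ring, turned to the head's yaw.

Request:
servo_tool(commands=[[[0, 0, -30], 0.1445, 24], [[0, 0, -30], 0.1445, 24], [[0, 0, 0], 0, 24], [[-5.9, -45.4, 0], 0, 24], [[-5.9, -45.4, 0], 0, 24], [[-5.9, -45.4, 0], 0, 24], [[-5.9, -45.4, 0], 0, 24], [[-5.9, -45.4, 0], 0, 24], [[-5.9, -45.4, 0], 0, 24], [[-5.9, -45.4, 0], 0, 24], [[-5.9, -45.4, 0], 0, 24], [[-5.9, -45.4, 0], 0, 24], [[-5.9, -45.4, 0], 0, 24], [[-5.9, -45.4, 0], 0, 24], [[-5.9, -45.4, 0], 0, 24], [[-5.9, -45.4, 0], 0, 24], [[0, 0, 25], 0, 24], [[0, 0, 25], 0, 24], [[0, 0, 0], 0, 24], [[0, 0, 0], 0, 24]])

```text
time_s: 24.72
eef_pos: [0.5111, 0.2541, 0.3338]
eef_rot: [0.0, 0.998, -0.055, -0.001]
wrist_force: [-0.1, -1.0, -2.0]
opening: 0.378
grasp_force: 60.9
```

```bash
cat > tip.py <<'E'
from tilt import *
def tip(tag):
    p,R,o=tool(); print(p.round(4),R[:,0].round(4),o['wrist_force'].round(2)); out={}
    for nm in('scene','wrist','top'):
        im=snap(nm,nm+tag); C=cloud(im); L=(C-p)@R; g=(im['z_map']>0)&(abs(L[...,0]-.025)<.025)&(abs(L[...,1])<.015)
        w=g&(L[...,2]>.10)&(L[...,2]<.155); k=L[w]; print(nm,len(k), 'maxz',np.sort(L[g&(L[...,2]<.165)][:,2])[-4:].round(4) if g.any() else '')
        for lo in np.arange(.10,.155,.008):
            s=k[(k[:,2]>lo)&(k[:,2]<lo+.008)]
            if len(s)>3: print('  z',round(lo+.004,3),len(s),'x',np.percentile(s[:,0],[5,50,95]).round(4),'y',np.percentile(s[:,1],[5,50,95]).round(4))
        # predicted tip & ring pixels
        for lab,X in(('tip',p+R@[.0265,0,.1463]),('ring',np.array([.543,.251,.1313]))):
            Y=np.array(im['R'])@X+im['t']; print('  ',lab,'px',(im['fx']*Y[0]/Y[2]+im['cx']).round(1),(im['fy']*Y[1]/Y[2]+im['cy']).round(1))
E
python3 -c "
from tip import *
tip('t9'); tilt('scenet9')"
```

```text
[0.5111 0.2541 0.3338] [ 0.9939 -0.1099 -0.0011] [-0.08 -0.98 -2.  ]
scene 236 maxz [0.1433 0.1436 0.1437 0.1453]
  z 0.104 14 x [0.0282 0.0304 0.0313] y [-0.0123 -0.0024  0.0115]
  z 0.112 48 x [0.0194 0.0271 0.0306] y [-0.0105 -0.0066  0.0026]
  z 0.12 64 x [0.0183 0.0282 0.0323] y [-0.0099 -0.0063  0.003 ]
  z 0.128 54 x [0.0197 0.0294 0.0336] y [-0.0099 -0.0076  0.0021]
  z 0.136 49 x [0.0227 0.0307 0.0348] y [-0.0105 -0.0072  0.0014]
  z 0.144 7 x [0.0256 0.0295 0.031 ] y [-0.0078 -0.0056 -0.0028]
   tip px 423.6 337.6
   ring px 417.3 366.3
wrist 404 maxz [0.1371 0.1372 0.138  0.1387]
  z 0.112 88 x [0.03   0.0312 0.0325] y [-0.0064 -0.0009  0.0044]
  z 0.12 128 x [0.0293 0.0324 0.0339] y [-0.0078 -0.0009  0.0066]
  z 0.128 115 x [0.0295 0.034  0.0353] y [-0.0086 -0.0009  0.0068]
  z 0.136 72 x [0.0298 0.0349 0.0363] y [-0.0088 -0.0006  0.007 ]
   tip px 324.4 194.7
   ring px 323.6 174.0
top 27 maxz [0.136  0.136  0.1363 0.1386]
  z 0.12 5 x [0.0199 0.0229 0.0274] y [0.0066 0.0078 0.0096]
  z 0.128 11 x [0.0187 0.0243 0.0299] y [0.0062 0.008  0.0093]
  z 0.136 11 x [0.0181 0.0246 0.0315] y [0.0035 0.0066 0.0082]
   tip px 130.4 216.8
   ring px 141.0 220.0
face 486 c [ 0.0235 -0.0019  0.0666] n(tool) [ 9.802e-01 -4.000e-04 -1.980e-01] lean -0.1993 0.00052
face 401 c [ 0.0106 -0.0169  0.0649] n(tool) [0.0059 1.     0.0033] lean 0.0033 0.00054
```

```bash
cat > ring.py <<'E'
from h import *
n=np.array([-0.20689,.02297,.97809]); c=np.array([.63445,.17708,.15239])
def cast(im,u,v):
    o,d=ray(im,u,v); return o+d*((c-o)@n)/(d@n)
def ring(tag,u0,v0,w=26):
    im=load(tag); g=cv2.cvtColor(im['color'],cv2.COLOR_RGB2GRAY)[v0-w:v0+w,u0-w:u0+w]; g=cv2.resize(g,None,fx=4,fy=4,interpolation=cv2.INTER_CUBIC)
    m=cv2.adaptiveThreshold(g,255,cv2.ADAPTIVE_THRESH_MEAN_C,cv2.THRESH_BINARY_INV,61,25)
    cs,_=cv2.findContours(m,cv2.RETR_CCOMP,cv2.CHAIN_APPROX_NONE)
    for k in cs:
        if len(k)>20 and cv2.contourArea(k)>150:
            (x,y),(a,b),t=cv2.fitEllipse(k); u,v=(x+.5)/4-.5+u0-w,(y+.5)/4-.5+v0-w; P=np.array([cast(im,(i+.5)/4-.5+u0-w,(j+.5)/4-.5+v0-w) for i,j in k[:,0]])
            print(tag,'ell',round(u,1),round(v,1),round(a/4,1),round(b/4,1),'centre',cast(im,u,v).round(4),'span mm',((P.max(0)-P.min(0))*1e3).round(1))
E
python3 -c "
from ring import *
ring('wristt9',324,174); ring('topt9',140,219,14); ring('scenet9',417,366,16); ring('top5',140,220,14); ring('scene5',417,366,16)"
```

```text
wristt9 ell 332.9 194.6 4.8 13.5 centre [0.5242 0.2452 0.1275] span mm [9.8 6.2 2. ]
wristt9 ell 322.2 176.8 23.1 39.0 centre [0.5407 0.2524 0.1308] span mm [33.1 25.7  7.3]
topt9 ell 134.6 231.6 1.6 22.7 centre [0.5179 0.2657 0.1257] span mm [ 3.9 39.4  1.1]
topt9 ell 141.1 220.5 10.2 10.3 centre [0.5417 0.2509 0.131 ] span mm [22.1 23.3  4.8]
topt9 ell 140.9 220.7 7.2 7.3 centre [0.5414 0.2514 0.131 ] span mm [15.6 16.1  3.4]
topt9 ell 128.2 216.4 6.7 12.6 centre [0.5509 0.2794 0.1323] span mm [26.9 14.1  5.8]
topt9 ell 140.2 205.1 1.3 11.6 centre [0.5748 0.2525 0.138 ] span mm [ 2.8 25.5  1. ]
scenet9 ell 402.3 377.1 4.2 10.4 centre [0.5823 0.2652 0.1393] span mm [14.6 21.2  2.7]
scenet9 ell 416.9 366.0 8.7 14.7 centre [0.5432 0.2502 0.1314] span mm [22.8 23.3  4.8]
scenet9 ell 417.3 365.8 6.2 10.7 centre [0.5423 0.2499 0.1312] span mm [16.2 16.7  3.5]
scenet9 ell 427.4 359.2 5.0 17.5 centre [0.5153 0.2412 0.1257] span mm [15.9 35.7  2.7]
top5 ell 136.5 232.2 2.5 31.8 centre [0.5166 0.2615 0.1255] span mm [ 6.1 51.6  2. ]
top5 ell 141.0 220.5 10.2 10.4 centre [0.5418 0.251  0.131 ] span mm [22.1 23.3  4.8]
top5 ell 140.9 220.7 7.1 7.3 centre [0.5414 0.2513 0.131 ] span mm [16.2 15.6  3.5]
scene5 ell 402.3 377.1 4.2 10.5 centre [0.5823 0.2651 0.1393] span mm [14.6 21.2  2.7]
scene5 ell 416.9 366.0 8.7 14.8 centre [0.5433 0.2502 0.1314] span mm [22.8 23.3  4.8]
scene5 ell 417.3 365.7 6.2 10.7 centre [0.5422 0.2499 0.1312] span mm [16.2 16.7  3.5]
scene5 ell 425.3 354.5 7.3 15.5 centre [0.511  0.2304 0.125 ] span mm [21.5 25.5  4.5]
```

Request:
servo_tool(commands=[[[0.5, 0, 18], 0, 24], [[0, 0, 18.7], 0, 24], [[1, 0, 4.9], 0, 24], [[1, 0, 4.9], 0, 24], [[0.6, 0, 2.9], 0, 24], [[0, 0, 0], 0, 24], [[0, 0, 0], 0, 24], [[0, 0, 0], 0, 24]])

```text
time_s: 25.88
eef_pos: [0.5145, 0.2539, 0.2853]
eef_rot: [-0.0, 0.998, -0.056, 0.0]
wrist_force: [0.6, 0.2, -2.3]
opening: 0.379
grasp_force: 60.9
```

```bash
python3 -c "
from tip import *
tip('t10'); tilt('scenet10')"
```

```text
[0.5145 0.2539 0.2853] [ 9.938e-01 -1.110e-01  7.000e-04] [ 0.58  0.24 -2.33]
scene 408 maxz [0.1601 0.1602 0.1602 0.1605]
  z 0.104 15 x [0.0284 0.0302 0.0318] y [-0.0138 -0.0006  0.0107]
  z 0.112 41 x [0.0191 0.0276 0.0304] y [-0.0097 -0.0051  0.002 ]
  z 0.12 58 x [0.0187 0.0286 0.0316] y [-0.0101 -0.0071  0.0023]
  z 0.128 50 x [0.0189 0.0291 0.033 ] y [-0.0106 -0.0077  0.002 ]
  z 0.136 49 x [0.0228 0.0314 0.0342] y [-0.01   -0.0066  0.0019]
  z 0.152 192 x [0.0249 0.0372 0.0486] y [-0.0133 -0.0009  0.0135]
   tip px 418.8 362.2
   ring px 417.3 366.3
wrist 1716 maxz [0.1569 0.1569 0.1574 0.1576]
  z 0.112 80 x [0.0294 0.0306 0.0317] y [-0.0056 -0.0004  0.0048]
  z 0.12 130 x [0.0286 0.0315 0.0331] y [-0.008  -0.0007  0.0068]
  z 0.128 109 x [0.0289 0.0331 0.0344] y [-0.0084 -0.0007  0.0069]
  z 0.136 86 x [0.0302 0.0342 0.0355] y [-0.008  -0.0011  0.007 ]
  z 0.152 1310 x [0.0263 0.0395 0.0492] y [-0.0137  0.0006  0.0138]
   tip px 324.1 194.0
   ring px 323.7 188.9
top 144 maxz [0.16   0.1604 0.1617 0.162 ]
  z 0.128 10 x [0.0179 0.0232 0.0273] y [0.0073 0.0081 0.0094]
  z 0.136 11 x [0.0176 0.0237 0.0305] y [0.0041 0.0075 0.0092]
  z 0.144 5 x [0.0431 0.0485 0.0492] y [-0.0073 -0.0061  0.0036]
  z 0.152 117 x [0.0162 0.0402 0.0489] y [-0.0126  0.0043  0.014 ]
   tip px 139.6 220.1
   ring px 141.0 220.0
face 465 c [ 0.0244 -0.0029  0.0658] n(tool) [ 0.9793 -0.0129 -0.2021] lean -0.2035 0.0005
face 345 c [ 0.0116 -0.0172  0.0653] n(tool) [ 0.0178  0.9998 -0.0111] lean -0.0111 0.00054
```

Request:
servo_tool(commands=[[[0.4, 0, 2], 0, 24], [[0.4, 0, 2], 0, 24], [[0.2, 0, 1], 0, 24], [[0.2, 0, 1], 0, 24], [[0.2, 0, 1], 0, 24], [[0, 0, 0], 0, 24], [[0, 0, 0], 0, 24]])

```text
time_s: 26.9
eef_pos: [0.5157, 0.2537, 0.2781]
eef_rot: [-0.0, 0.998, -0.056, 0.0]
wrist_force: [-0.4, 1.5, -0.2]
opening: 0.381
grasp_force: 61.1
```

Request:
servo_tool(commands=[[[0.2, 0, 1], 0, 24], [[0, 0, 0], 0, 24], [[0, 0, 0], 0, 24]])

```text
time_s: 27.28
eef_pos: [0.516, 0.2537, 0.2771]
eef_rot: [-0.0, 0.998, -0.056, 0.0]
wrist_force: [-0.9, -0.3, 0.7]
opening: 0.38
grasp_force: 61.2
```

Request:
servo_tool(commands=[[[0.2, 0, 1], 0, 24], [[0, 0, 0], 0, 24], [[0, 0, 0], 0, 24]])

```text
time_s: 27.65
eef_pos: [0.5162, 0.2537, 0.276]
eef_rot: [-0.0, 0.998, -0.056, 0.0]
wrist_force: [-1.1, -0.7, 1.8]
opening: 0.379
grasp_force: 61.3
```

Request:
servo_tool(commands=[[[0.2, 0, 1], 0, 24], [[0, 0, 0], 0, 24], [[0, 0, 0], 0, 24], [[0, 0, 0], 0, 24]])

```text
time_s: 28.15
eef_pos: [0.5163, 0.2537, 0.275]
eef_rot: [-0.0, 0.998, -0.056, 0.0]
wrist_force: [-1.4, -0.4, 2.0]
opening: 0.379
grasp_force: 61.4
```

```bash
python3 -c "
from tip import *
from ring import ring
F=[ctrl.get_obs()['wrist_force']]
tip('t11'); tilt('scenet11'); F.append(ctrl.get_obs()['wrist_force'])
for i in range(4): ctrl.camera('wrist'); F.append(ctrl.get_obs()['wrist_force'])
print(np.array(F).round(2))
im=load('scene'+'t11'); C=cloud(im); 
for f in ('topt11','scenet11'):
    im=load(f); C=cloud(im); w=(im['z_map']>0)&(abs(C[...,1]+.185)<.02)&(abs(C[...,0]-.6)<.16)&(C[...,2]>.006)&(C[...,2]<.03); Q=C[w]; print(f,len(Q),np.median(Q,0) if len(Q) else '')
"
```

```text
[0.5163 0.2537 0.275 ] [ 9.938e-01 -1.110e-01  2.000e-04] [-1.38 -0.37  2.01]
scene 451 maxz [0.1492 0.1492 0.1493 0.1514]
  z 0.104 14 x [0.0293 0.0307 0.0313] y [-0.0147 -0.002   0.0128]
  z 0.112 39 x [0.0202 0.0281 0.0299] y [-0.0098 -0.005   0.0027]
  z 0.12 58 x [0.0175 0.0272 0.0316] y [-0.0099 -0.0072  0.0023]
  z 0.128 57 x [0.0191 0.03   0.0333] y [-0.0097 -0.007   0.0018]
  z 0.136 87 x [0.0232 0.0399 0.0491] y [-0.0131 -0.0052  0.0105]
  z 0.144 179 x [0.0089 0.0329 0.0462] y [-0.0135 -0.0049  0.0136]
  z 0.152 17 x [0.0056 0.0084 0.0126] y [-0.0133 -0.0053  0.0033]
   tip px 417.2 367.3
   ring px 417.3 366.3
wrist 1762 maxz [0.1451 0.1456 0.1456 0.1456]
  z 0.112 79 x [0.0295 0.0305 0.032 ] y [-0.0056 -0.0007  0.0047]
  z 0.12 130 x [0.0286 0.0316 0.0333] y [-0.008  -0.0004  0.0068]
  z 0.128 103 x [0.0287 0.0333 0.0344] y [-0.0085 -0.0008  0.007 ]
  z 0.136 522 x [0.0327 0.0459 0.0494] y [-0.0132 -0.0001  0.0131]
  z 0.144 927 x [0.0249 0.0365 0.0451] y [-0.014   0.0012  0.014 ]
   tip px 324.1 194.1
   ring px 323.7 194.5
top 204 maxz [0.1613 0.1625 0.1632 0.1649]
  z 0.128 9 x [0.0182 0.0241 0.028 ] y [0.0075 0.0085 0.0098]
  z 0.136 52 x [0.0192 0.0418 0.0497] y [-0.0095  0.0058  0.0138]
  z 0.144 112 x [0.0075 0.0319 0.0478] y [-0.0134  0.0062  0.0141]
  z 0.152 29 x [0.0053 0.0087 0.0154] y [-0.0135  0.0002  0.0122]
   tip px 141.6 220.3
   ring px 141.0 220.0
face 454 c [ 0.0243 -0.0022  0.0664] n(tool) [ 0.9783  0.001  -0.2072] lean -0.2087 0.00051
face 357 c [ 0.0119 -0.0171  0.0661] n(tool) [1.380e-02 9.999e-01 5.000e-04] lean 0.0005 0.00054
[[-1.38 -0.37  2.01]
 [-1.19  0.43  2.35]
 [-0.18 -0.1   2.61]
 [-0.81  0.52  3.35]
 [-0.54 -0.02  2.07]
 [-1.2   0.45  2.23]]
topt11 1283 [ 0.59361816 -0.18487774  0.00910552]
scenet11 1140 [ 0.60557005 -0.18312055  0.00931559]
```

The normal push is about 4.6 N (tip in roughly 3 mm), the lean is 0.209 against the face's 0.210, and the tip is on the ring within about 1 to 2 mm. The bar is flat. I hand in.

```bash
python3 -c "
from bench import ctrl
print(ctrl.hand_in())"
```

```text
the job is handed in; nothing more can be done
None
```

I handed the job in at about 28 s: the straightedge lies flat on the bare bench, and the tester is still held in the pen ring, square to the gasket face, pushing at about 4.6 N. The hand-in returned no verdict.

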